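Pack the capped sample jars into the caddy

TASK

Pack the three capped sample jars into the caddy: stand each one upright, right down in the holder whose hole is cut for its size (large, medium, small). Set them down gently, do not drop them, and leave the three open empty jars standing where they are.

Things in the scene. Friction and masses are not known exactly. Their poses are not given: they have to be found in the camera images.
- large_jar_center (a point): The large CAPPED sample jar (filled, closed): plain white plastic straight-sided upright cylinder, 58 mm diameter, 84 mm tall overall, the top 17 mm being a flat solid white screw cap of 57 mm diameter. The point is on the jar's axis half-way up (42 mm above its underside); z is the jar's axis, up. It stands on a 3 mm mat on the bench.
- medium_jar_center (a point): The medium CAPPED sample jar (filled, closed): plain white plastic straight-sided upright cylinder, 44 mm diameter, 78 mm tall overall, the top 17 mm being a flat solid white screw cap of 43 mm diameter. The point is on the jar's axis half-way up (39 mm above its underside); z is the jar's axis, up. It stands on a 3 mm mat on the bench.
- small_jar_center (a point): The small CAPPED sample jar (filled, closed): plain white plastic straight-sided upright cylinder, 30 mm diameter, 72 mm tall overall, the top 17 mm being a flat solid white screw cap of 29 mm diameter. The point is on the jar's axis half-way up (36 mm above its underside); z is the jar's axis, up. It stands on a 3 mm mat on the bench.
- large_open_center (a point): Look-alike that stays: the large OPEN jar, empty and without cap: same white plastic and same 58 mm diameter, 80 mm tall, its top 13 mm a narrower neck of 52 mm diameter with a wide open mouth that one looks down into. The point is on its axis half-way up (40 mm above its underside); z up. It stands on the same mat.
- medium_open_center (a point): Look-alike that stays: the medium OPEN jar, empty and without cap: same white plastic and same 44 mm diameter, 74 mm tall, its top 13 mm a narrower neck of 38 mm diameter with a wide open mouth that one looks down into. The point is on its axis half-way up (37 mm above its underside); z up. It stands on the same mat.
- small_open_center (a point): Look-alike that stays: the small OPEN jar, empty and without cap: same white plastic and same 30 mm diameter, 68 mm tall, its top 13 mm a narrower neck of 24 mm diameter with a wide open mouth that one looks down into. The point is on its axis half-way up (34 mm above its underside); z up. It stands on the same mat.
- large_seat (a point): Seat of the large jar in the caddy: the centre of the floor of a round hole 74 mm in diameter and 14 mm deep, in the middle of a blue holder block 88 mm square whose top is 14 mm above this point. The three blocks, told apart by hole size, are fixed side by side in one row, 90 mm apart along this point's x axis, in any order, in a low fixed steel caddy (286 x 104 mm, rim lower than the blocks). y runs across the row, z up.
- medium_seat (a point): Seat of the medium jar in the caddy: the centre of the floor of a round hole 60 mm in diameter and 14 mm deep, in the middle of a blue holder block 88 mm square whose top is 14 mm above this point. The three blocks, told apart by hole size, are fixed side by side in one row, 90 mm apart along this point's x axis, in any order, in a low fixed steel caddy (286 x 104 mm, rim lower than the blocks). y runs across the row, z up.
- small_seat (a point): Seat of the small jar in the caddy: the centre of the floor of a round hole 46 mm in diameter and 14 mm deep, in the middle of a blue holder block 88 mm square whose top is 14 mm above this point. The three blocks, told apart by hole size, are fixed side by side in one row, 90 mm apart along this point's x axis, in any order, in a low fixed steel caddy (286 x 104 mm, rim lower than the blocks). y runs across the row, z up.
Mind the look-alikes: they are no part of the job. What is shaped like the part that bears medium_jar_center but brown or yellow is not meant.

How it is judged (in metres and radians):
At the end, for the whole second after the job is handed in: Each capped jar stands upright (within 0.12 rad) on the floor of the hole of its own size (height within 6 mm, centre within 12 mm of the hole's centre), at rest and released; the three open jars stand upright, at rest, within 3 cm of where they began (horizontal distance between large_jar_center and large_seat below 0.012 m and z of large_jar_center in the frame of large_seat between 0.036 and 0.048 m and angle between each of large_jar_center, medium_jar_center, small_jar_center, large_open_center, medium_open_center, small_open_center's own z axis and vertical below 0.12 rad and linear speed of each of large_jar, medium_jar, small_jar, large_open, medium_open, small_open below 0.02 m/s and horizontal distance between medium_jar_center and medium_seat below 0.012 m and z of medium_jar_center in the frame of medium_seat between 0.033 and 0.045 m and horizontal distance between small_jar_center and small_seat below 0.012 m and z of small_jar_center in the frame of small_seat between 0.03 and 0.042 m and distance of each of large_open_center, medium_open_center, small_open_center from where it was at the start of the episode below 0.03 m); the robot touches nothing.
It fails at once if the large capped jar is dropped (falls freely faster than 0.6 m/s, that is from about 2 cm or more) (linear speed of large_jar above 0.6 m/s and contact force between the fingers and large_jar below 0.05 N).
It fails at once if the medium capped jar is dropped (falls freely faster than 0.6 m/s, that is from about 2 cm or more) (linear speed of medium_jar above 0.6 m/s and contact force between the fingers and medium_jar below 0.05 N).
It fails at once if the small capped jar is dropped (falls freely faster than 0.6 m/s, that is from about 2 cm or more) (linear speed of small_jar above 0.6 m/s and contact force between the fingers and small_jar below 0.05 N).
It fails at once if an open jar is shoved more than 3 cm, picked up or knocked over (distance of any of large_open_center, medium_open_center, small_open_center from where it was at the start of the episode above 0.03 m or angle between any of large_open_center, medium_open_center, small_open_center's own z axis and vertical above 0.5 rad).
It also fails if it takes over 83 s, if anything falls off the work surface, if the arm or the gripper's body presses on something with over 40 N, if the wrist force passes 120 N, or if a joint passes its speed limit or range.

ROBOT

A 6-joint arm with a two-finger parallel gripper is mounted at the origin on the work surface. World frame = base frame: x ahead of the robot, y to its left, z up, the work surface at z = 0. Lengths are in mm, angles in rad, forces in N, time in s.
With the tool pointing down it reaches from about 300 to 775 mm from the base axis. Payload 14.6 kg.
Tool frame: the origin (TCP) lies on the centre line of the jaws, within the pads' length; the fingertips stand 19 mm ahead of it and the grasp point (between the pads) is the TCP (bot.tip_reach is the distance from the TCP to the fingertips, in mm); y points along the fingers, x is the direction in which the jaws open and shut, and the axes are right-handed (so a half turn about y gives the same grasp; the last joint's range is limited). The gripper opens to 85 mm and grips with 20 to 120 N. Pads are 22 mm wide; open, the fingers measure 114 mm over their backs; the gripper's body (76 mm by 85 mm) begins 54 mm behind the grasp point. The pads swing forward as they close: fully open they stand 13 mm farther back than shut.
Start: joints at [-1.177, 0.3, 1.521, -0, 1.321, -0.067], TCP at [244.558, -492.627, 250.281] pointing down, gripper open.
Joint ranges: [-3.03, 3.03], [-0.79, 2.21], [0.23, 2.52], [-1.04, 4.18], [0, 3.07], [-2.55, 2.55]. Speed limits (rad/s): [2.22, 2.22, 2.57, 3.14, 3.14, 3.14].

INTERFACE

Orientations are given as a unit quaternion [w, x, y, z].
In Python, from rig import bot gives the robot as it stands. Calls block until the motion is done:
- bot.move_to(position, orientation): joint-space move of the TCP to a pose.
- bot.servo_line(position, attitude=None, speed=150, until_force=None): straight line of the TCP; attitude=None keeps the orientation; speed is the mean speed in mm/s. With until_force (N) it stops when the force on the tool has changed by that much, and returns True; else False.
- bot.move_joints(angles): joint-space move.
- bot.move_gripper(opening, grip_force=None): finger opening in mm; grip_force is the grip in N (None keeps the last); returns when the fingers have stopped.
- bot.dwell(seconds).
- bot.ik(position, orientation): joint angles nearest the present ones, or None.
- bot.read_state(): the state.
- bot.read_camera(name): name is "side" or "top"; returns a dict with "image" (384x512x3 uint8, blue, green, red), "depth" (384x512 float32, mm along the optical axis (not along the pixel's ray), 0 where there is no reading), "fovy" (degrees; the focal length in pixels is half the picture's height over the tangent of half this angle, whatever the lens; pixels are square), "cx", "cy" (the principal point, pixels), "eye" and "attitude" of the camera in the world. Camera axes: x right, y down, z forward; pixel columns grow to the right and rows downward; lengths in mm; the calibration is good to about 2 mm. A picture is of the moment at which its call begins.
A pose or a line that the arm cannot do raises bot.MotionError and nothing moves.
- bot.finish_job(): hands the job in, once; it reports no verdict.
The state is a dict: "clock": time; "joint_positions": joint angles; "qvel": joint speeds; "effort": joint torques, N m; "ee_pos": TCP position; "tool_rot": TCP orientation; "ft_force": force on the tool from outside, world axes, zero at the start; "moment": the same for the moment, N m; "grip_width": finger opening in mm.
Only numpy, scipy, OpenCV 4.12 (cv2) and the standard library are available. Lean on these libraries where they do the work, as an engineer would, in place of code of your own. Each camera call takes 0.05 s, during which the arm holds its last target.

## Working session

There is one attempt and no reset: what is moved stays moved. The work goes in short steps, each a Python script; the robot and the scene stay as the last script left them, time stands still between calls to the robot, and variables do not carry over. Pictures are saved under pics/ and viewed, and the job is handed in when it is done.

```bash
ls; mkdir -p pics
python3 - <<'E'
from rig import bot
import cv2,numpy as np,pickle
for n in("top","side"):
    c=bot.read_camera(n); pickle.dump(c,open(n+"0.pkl","wb"))
    cv2.imwrite(f"pics/{n}0.png",c["image"])
    print(n,{k:c[k] for k in("fovy","cx","cy","eye","attitude")},(c["depth"]>0).mean())
print(bot.read_state())
E
```

```text
pics
top {'fovy': 54.27487864266261, 'cx': 255.15664677113529, 'cy': 191.50426803925183, 'eye': array([515.9531734 ,   3.84464183, 887.37126854]), 'attitude': array([ 0.0219759 , -0.70574669,  0.70692862, -0.04111678])} 0.9960072835286459
side {'fovy': 49.735771470075534, 'cx': 254.94340961410208, 'cy': 191.6928175301636, 'eye': array([ 351.51442434, -542.47250681,  764.55096974]), 'attitude': array([-0.33890491,  0.91133004, -0.21837453,  0.08326809])} 0.9961751302083334
{'clock': 0.1, 'joint_positions': array([-1.17660555e+00,  3.00410921e-01,  1.52149303e+00,  1.25734617e-05,
        1.32068278e+00, -6.65555079e-02]), 'qvel': array([-0.00102936, -0.00265005, -0.00113771, -0.00071698, -0.00078519,
       -0.00150697]), 'effort': array([-3.30037656e-04, -5.44380534e+01, -3.62376630e+01, -1.33827684e-04,
        2.98973275e-03,  1.54966028e-05]), 'ee_pos': array([ 244.4932479 , -492.47297681,  249.79155894]), 'tool_rot': array([ 0.60116855, -0.60075222,  0.37290432, -0.37233789]), 'ft_force': array([-0.40923239, -0.90133621, -0.05832133]), 'moment': array([-0.00915458,  0.00377562,  0.00687627]), 'grip_width': 85.57614934114002}
```

View pics/top0.png

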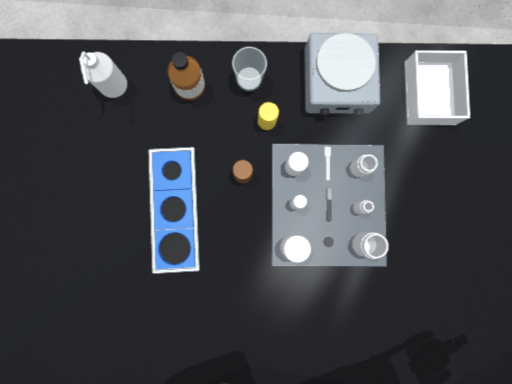

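View pics/side0.png

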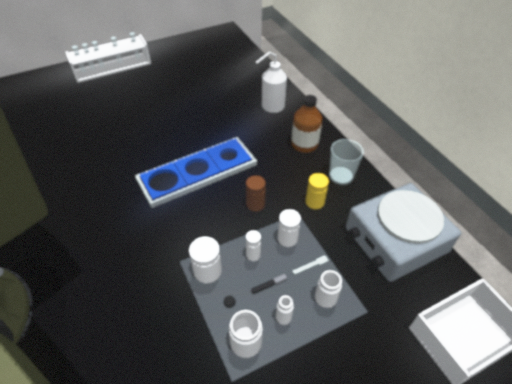

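The top view shows capped candidates (flat closed white tops) at (297,163) medium, (300,203) small and (296,249) large. The open jars, with visible mouths, are at (364,166), (365,208) and (371,246). The caddy holes are at (172,170) small, (173,209) medium and (174,248) large. The brown cylinder (243,172) and yellow one (268,116) are look-alikes to ignore. I'll measure and enlarge.

```bash
cat > h.py <<'E'
import numpy as np,cv2
from scipy.spatial.transform import Rotation as R
def rot(c): q=c["attitude"]; return R.from_quat([q[1],q[2],q[3],q[0]]).as_matrix()
def foc(c): return c["image"].shape[0]/2/np.tan(np.radians(c["fovy"])/2)
def plane(c,u,v,z):
    d=rot(c)@np.array([(u-c["cx"])/foc(c),(v-c["cy"])/foc(c),1]); e=c["eye"]
    return e+d*(z-e[2])/d[2]
def cloud(c):
    h,w=c["depth"].shape; u,v=np.meshgrid(np.arange(w),np.arange(h)); d=c["depth"].astype(float)
    p=np.stack([(u-c["cx"])/foc(c)*d,(v-c["cy"])/foc(c)*d,d],-1)@rot(c).T+c["eye"]
    return p
E
python3 - <<'E'
from h import *; import pickle
c=pickle.load(open("top0.pkl","rb")); s=pickle.load(open("side0.pkl","rb"))
P=cloud(c); S=cloud(s)
print("bench z",P[300,100],P[300,400],"mat",P[240,330],"side bench",S[100,50],S[300,100])
for name,(u,v) in dict(L=(296,249),M=(297,163),S=(300,203),oL=(371,246),oM=(364,166),oS=(365,208)).items():
    w=P[v-25:v+25,u-25:u+25]; m=(w[...,2]>62)
    n,l,st,ce=cv2.connectedComponentsWithStats(m.astype(np.uint8))
    k=1+np.argmax(st[1:,4]); q=w[l==k]; zt=np.percentile(q[:,2],80)
    qt=q[q[:,2]>zt-6]; (cx,cy),r=cv2.minEnclosingCircle(qt[:,:2].astype(np.float32))
    print(name,"ztop",zt.round(1),"xy",round(cx,1),round(cy,1),"d",round(2*r,1),"mean",qt[:,:2].mean(0).round(1),len(qt))
    # side cloud
    e=np.array([cx,cy]); m=(np.hypot(*(np.moveaxis(S[...,:2]-e,-1,0)))<45)&(S[...,2]>60)
    q=S[m]; zt=np.percentile(q[:,2],85); qt=q[q[:,2]>zt-5]; (a,b),r=cv2.minEnclosingCircle(qt[:,:2].astype(np.float32)); print("   side ztop",zt.round(1),round(a,1),round(b,1),"d",round(2*r,1))
hsv=cv2.cvtColor(c["image"],cv2.COLOR_BGR2HSV)
blue=cv2.inRange(hsv,(100,120,80),(130,255,255))
print("blue z",np.median(P[blue>0][:,2]))
def caddy(cam,zt):
    hsv=cv2.cvtColor(cam["image"],cv2.COLOR_BGR2HSV); blue=cv2.inRange(hsv,(100,120,80),(130,255,255))
    blue=cv2.morphologyEx(blue,cv2.MORPH_CLOSE,np.ones((3,3)))
    cs,hi=cv2.findContours(blue,cv2.RETR_CCOMP,cv2.CHAIN_APPROX_NONE)
    for k,cn in enumerate(cs):
        a=cv2.contourArea(cn)
        if a<150: continue
        p=np.array([plane(cam,x,y,zt)[:2] for x,y in cn[:,0]],np.float32)
        if hi[0][k][3]>=0: print(" hole",cn[:,0].mean(0).round(),np.array(cv2.fitEllipse(p)[0]).round(1),np.round(cv2.fitEllipse(p)[1],1))
        else: print(" blue",cv2.minAreaRect(p))
zt=np.median(P[blue>0][:,2]); caddy(c,zt); caddy(s,zt)
a=cv2.resize(c["image"][135:275,265:395],None,fx=4,fy=4,interpolation=cv2.INTER_CUBIC)
cv2.imwrite("pics/crop.png",a)
np.savetxt("/dev/stdout",P[205:213:2,165:185:3,2],fmt="%.0f")
E
```

```text
bench z [345.30347606 337.13669678  -1.81644214] [ 339.65275718 -359.77619496   -1.71120246] mat [ 480.7406778  -193.74797549   14.49279354] side bench [269.94400679 651.09589215  -1.73431889] [250.34975985 -68.53822486  -1.20699518]
L ztop 88.0 xy 465.8 -107.0 d 56.8 mean [ 465.9 -106.9] 560
   side ztop 87.9 465.5 -105.9 d 57.6
M ztop 82.0 xy 655.1 -112.8 d 43.3 mean [ 654.5 -112.5] 296
   side ztop 82.0 654.4 -110.9 d 44.3
S ztop 76.3 xy 567.6 -116.3 d 28.6 mean [ 567.8 -116.2] 137
   side ztop 75.9 566.5 -114.9 d 30.1
oL ztop 82.6 xy 488.8 -148.8 d 310.0 mean [ 471.6 -273.2] 136
   side ztop 87.8 471.1 -117.6 d 48.8
oM ztop 77.1 xy 652.8 -269.4 d 38.7 mean [ 652.7 -269.3] 93
   side ztop 76.8 651.9 -267.9 d 38.8
oS ztop 71.6 xy 557.0 -266.4 d 23.7 mean [ 556.8 -266.5] 54
   side ztop 71.5 556.2 -266.5 d 23.7
blue z 20.86928221492883
 blue ((553.9573974609375, 169.01760864257812), (267.17486572265625, 87.41006469726562), 3.0637214183807373)
 hole [175. 248.] [464.3 164.2] [69.3 71.9]
 hole [173. 209.] [553.7 169. ] [55.5 57.4]
 hole [172. 171.] [642.4 173.5] [41.2 43.9]
 blue ((552.5997314453125, 170.40194702148438), (266.8356628417969, 93.64079284667969), 3.04179048538208)
 hole [163. 181.] [462.9 160.1] [57.3 66.3]
 hole [196. 168.] [551.4 164.7] [41.4 51.3]
```

View pics/crop.png

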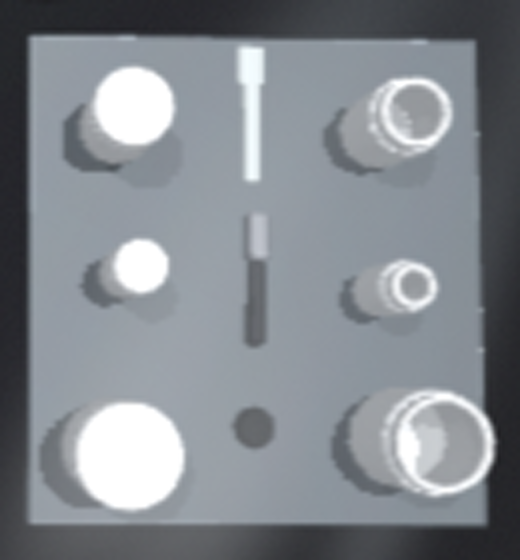

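The crop settles it: the left column has solid flat tops (58/43/29 mm diameters measured, top heights 88/82/76 against the expected 87/81/75). The right column has open mouths. The hole diameters and the 89.5 mm pitch also fit. I'll start with the large jar.

```bash
cat >> h.py <<'E'
from rig import bot
def quat(s):
    x=np.array([0,s,0.]);y=np.array([0,0,-1.]);z=np.cross(x,y)
    q=R.from_matrix(np.stack([x,y,z],1)).as_quat(); return np.array([q[3],q[0],q[1],q[2]])
JAR=dict(L=((465.6,-106.4),(464.0,164.5),58,50),M=((654.7,-112.0),(553.3,169.3),44,46),S=((567.1,-115.6),(642.2,173.8),30,44))
ZH=175
def carry(n,q):
    (a,b,w,zg)=JAR[n]
    bot.move_to([*a,ZH],q); bot.move_gripper(85)
    bot.servo_line([*a,zg+45],speed=150)
    print("down contact",bot.servo_line([*a,zg],speed=60,until_force=6))
    bot.move_gripper(w-8,grip_force=60)
    s=bot.read_state(); print("grip",s["grip_width"],s["ee_pos"],s["clock"])
    if abs(s["grip_width"]-w)>5: print("BAD GRIP"); return
    bot.servo_line([*a,zg+20],speed=40); bot.servo_line([*a,ZH],speed=120)
    s=bot.read_state(); print("lifted",s["grip_width"],s["ft_force"])
    bot.servo_line([*b,ZH],speed=150)
    zs=zg+4  # floor about 7 vs mat 3
    bot.servo_line([*b,zs+25],speed=100); bot.dwell(.2)
    s=bot.read_state(); print("over seat",s["ee_pos"],s["grip_width"],s["ft_force"],s["clock"])
def place(n):
    (a,b,w,zg)=JAR[n]; zs=zg+4
    hit=bot.servo_line([*b,zs-5],speed=20,until_force=4)
    s=bot.read_state(); print("touch",hit,"z",s["ee_pos"][2],"expected",zs,s["ft_force"],s["clock"])
    return hit,s["ee_pos"][2]-zs
def release(n):
    (a,b,w,zg)=JAR[n]
    bot.move_gripper(min(85,w+25)); 
    p=bot.read_state()["ee_pos"]; bot.servo_line([p[0],p[1],ZH],speed=120)
    print("clock",bot.read_state()["clock"])
E
python3 - <<'E'
from h import *; import pickle
c=pickle.load(open("top0.pkl","rb"))
P=cloud(c); print("brown/yellow z",P[165:182,234:252,2].max(),P[105:130,260:278,2].max(), P[165:182,234:252].reshape(-1,3)[P[165:182,234:252,2].argmax()])
q0=bot.read_state()["tool_rot"]; print(R.from_quat([*q0[1:],q0[0]]).as_matrix().round(2).tolist())
for s in(1,-1):
    for n in JAR:
        for xy in JAR[n][:2]:
            for z in(45,ZH):
                j=bot.ik([*xy,z],quat(s)); print(s,n,z,None if j is None else np.round(j,2))
E
```

```text
brown/yellow z 887.3712685354844 81.98558958020294 [515.9531734    3.84464183 887.37126854]
[[0.44, -0.0, 0.9], [-0.9, 0.0, 0.44], [-0.0, -1.0, 0.0]]
1 L 45 [-0.3   0.43  1.89 -0.    0.82 -1.87]
1 L 175 [-0.3   0.22  1.81 -0.    1.11 -1.87]
1 L 45 [ 0.27  0.46  1.85 -0.    0.83 -1.3 ]
1 L 175 [ 0.27  0.25  1.77 -0.    1.12 -1.3 ]
1 M 45 [-0.22  0.77  1.32 -0.    1.06 -1.8 ]
1 M 175 [-0.22  0.62  1.24 -0.    1.28 -1.8 ]
1 M 45 [ 0.23  0.61  1.6  -0.    0.93 -1.34]
1 M 175 [ 0.23  0.43  1.52 -0.    1.19 -1.34]
1 S 45 [-0.26  0.61  1.6  -0.    0.93 -1.84]
1 S 175 [-0.26  0.43  1.52 -0.    1.19 -1.84]
1 S 45 [ 0.21  0.77  1.32 -0.    1.06 -1.36]
1 S 175 [ 0.21  0.62  1.24 -0.    1.28 -1.36]
-1 L 45 [-0.3   0.43  1.89 -0.    0.82  1.27]
-1 L 175 [-0.3   0.22  1.81 -0.    1.11  1.27]
-1 L 45 [ 0.27  0.46  1.85 -0.    0.83  1.84]
-1 L 175 [ 0.27  0.25  1.77 -0.    1.12  1.84]
-1 M 45 [-0.22  0.77  1.32 -0.    1.06  1.35]
-1 M 175 [-0.22  0.62  1.24 -0.    1.28  1.35]
-1 M 45 [ 0.23  0.61  1.6  -0.    0.93  1.8 ]
-1 M 175 [ 0.23  0.43  1.52 -0.    1.19  1.8 ]
-1 S 45 [-0.26  0.61  1.6  -0.    0.93  1.31]
-1 S 175 [-0.26  0.43  1.52 -0.    1.19  1.31]
-1 S 45 [ 0.21  0.77  1.32 -0.    1.06  1.78]
-1 S 175 [ 0.21  0.62  1.24 -0.    1.28  1.78]
```

Run:
```python
from h import *
carry("L",quat(-1))
i=bot.read_camera("side")["image"]; cv2.imwrite("pics/s1.png",i)
```

```text
down contact False
grip 56.301709371607984 [ 465.86901108 -106.42661474   50.64210311] 3.9417
lifted 56.14987060159821 [-0.05733288  0.38966596 -2.15015421]
over seat [464.20698357 164.57360245  79.44292641] 56.343254757733014 [ 0.40953973 -0.12134386 -2.04258115] 8.8833
```

View pics/s1.png

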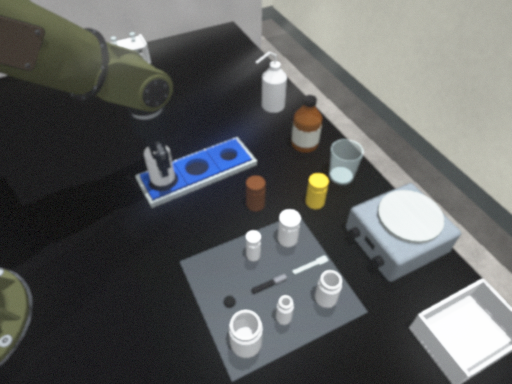

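The side view shows the large jar held upright above the large hole at about (162,175). The weight reads about 2 N. Next I lower it.

Run:
```python
from h import *
h,d=place("L")
if h and abs(d)<5: release("L"); carry("M",quat(-1))
```

```text
touch True z 54.656409932514954 expected 54 [-2.6747098  -0.16328146  7.06125776] 10.05
clock 11.5917
down contact False
grip 42.447567622512395 [ 655.00032358 -112.00406655   46.54622099] 15.15
lifted 42.54820590600389 [-0.30358235  0.11493004 -1.01416648]
over seat [553.48081658 169.34071277  75.46652608] 42.698141696093124 [-0.52966664 -0.10701975 -1.86162805] 20.35
```

The large jar touched down at floor height. The block top would have read about 14 mm higher.

Run:
```python
from h import *
h,d=place("M")
if h and abs(d)<5:
    release("M"); carry("S",quat(-1))
    h,d=place("S")
    if h and abs(d)<5:
        release("S"); bot.servo_line([420,-100,250]); bot.move_to([244.5,-492.6,250],bot.read_state()["tool_rot"])
import pickle
for n in("top","side"):
    c=bot.read_camera(n); pickle.dump(c,open(n+"1.pkl","wb")); cv2.imwrite(f"pics/{n}_end.png",c["image"])
P=cloud(pickle.load(open("top1.pkl","rb")))
for n,(a,b,w,zg) in JAR.items():
    m=(np.hypot(P[...,0]-b[0],P[...,1]-b[1])<42)&(P[...,2]>60); q=P[m]
    zt=np.percentile(q[:,2],80); q=q[q[:,2]>zt-6]; cc,r=cv2.minEnclosingCircle(q[:,:2].astype(np.float32)); print(n,zt.round(1),np.round(cc,1),"seat",b,"d",round(2*r,1))
for n,e in dict(oM=(652.8,-269.4),oS=(557,-266.4),oL=(471,-278)).items():
  for f in("top0","top1"):
    Q=cloud(pickle.load(open(f+".pkl","rb")))
    m=(np.hypot(Q[...,0]-e[0],Q[...,1]-e[1])<40)&(Q[...,2]>62)&(Q[...,2]<95); print(n,f,Q[m].mean(0).round(1))
```

```text
touch True z 50.55411445343235 expected 50 [-0.36871834  1.1596517   5.6028681 ] 21.4667
clock 23.0333
down contact False
grip 28.384256738896543 [ 567.25992007 -115.56958344   44.32350702] 26.625
lifted 28.446277671432103 [ 0.0292489   0.06925662 -1.05748305]
over seat [642.37793362 173.84180514  73.51980257] 28.28138595479064 [ 0.21995135 -0.90095673 -0.40551947] 31.8583
touch True z 48.3734972189523 expected 48 [-0.86299982 -0.54059961  4.70414846] 32.9833
clock 34.5667
L 92.0 [463.9 162.1] seat (464.0, 164.5) d 57.1
M 86.0 [553.8 167.2] seat (553.3, 169.3) d 42.7
S 79.9 [642.8 171.7] seat (642.2, 173.8) d 28.5
oM top0 [ 651.5 -267.1   72. ]
oM top1 [ 651.1 -266.6   71.5]
oS top0 [ 556.8 -266.4   69.2]
oS top1 [ 557.  -266.4   69.2]
oL top0 [ 471.9 -272.2   75.8]
oL top1 [ 471.8 -272.    75.9]
```

View pics/side_end.png

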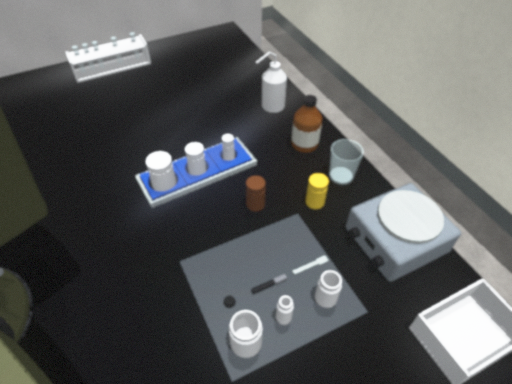

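View pics/top_end.png

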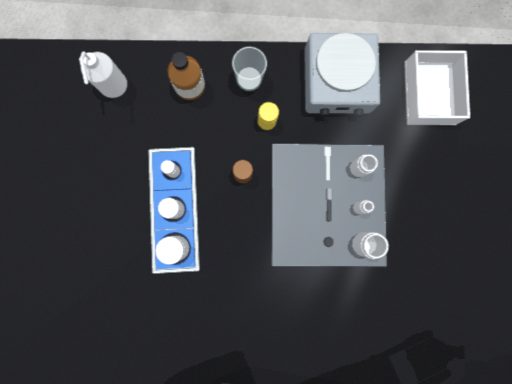

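All three jars stand upright in their own holes at (172,250), (172,209) and (171,170) in the top view. Each top is 4 mm higher than on the mat, which matches the hole floors, and the centres are within 2.5 mm. The open jars haven't moved and the arm is clear.

```bash
python3 -c "
from rig import bot
bot.finish_job(); print(bot.read_state()['clock'])"
```

```text
the job is handed in; nothing more can be done
the job is handed in; nothing more can be done
```

I packed the three capped jars into the caddy, each lowered gently until it touched the floor of the hole cut for its size, then released. The job is handed in; it reports no verdict. The last clock reading was 34.6 s, before the arm moved back to its start position, against the 83 s limit.

| Jar | Top height measured (mm) | Offset from hole centre (mm) |
|---|---|---|
| Large | 92 | about 2.4 |
| Medium | 86 | about 2.2 |
| Small | 80 | about 2.2 |

- **Seating:** The top heights and the heights at touch-down both put the jars on the hole floors, not on the block tops. They look upright in both views, but I did not measure their tilt.
- **Open jars:** They stand where they began; before and after measurements differ by less than 1 mm.
- **Camera disagreement:** The two cameras differed by 1–2 mm on the jars and 1–5 mm on the holes, so I averaged them for the jars and took the holes mainly from the top camera. All three jars read about 2 mm to one side in y, well inside the 12 mm limit.
- **Failed checks:** None.

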